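# Stand two slumped packets back up

### The job

The tall cereal box and the narrow cardboard packet have slumped over and lean against the two food tins. Push each one back with the fingers until it stands upright on its own base, about where its foot is now, and finish only when both have stopped rocking. Only push them, do not lift or carry them, and leave the tins and everything else where they are.

Things in the scene. Friction and masses are not known exactly. Their poses are not given: they have to be found in the camera images.
- cereal: Teal cereal box, rigid block 72 (x) x 204 (y) x 257 mm (z, up from underside to top; paper flaps to 282 are looks only), 0.45 kg. Origin: centre of underside. Starts tilted 30 deg towards its own +x, on the lower +x edge, its +x face resting on the big tin's rim; the upper half of that face overhangs freely. Stable upright up to 15 deg of tilt: pushed back past that, it drops onto its base and rocks 2 to 3 s.
- cereal_heel (a point): Middle of the lower +x edge of the cereal box (36 mm along +x from its origin): the edge it stands on and pivots about at the start.
- carton: Narrow cream and red cardboard packet, rigid block 49 (x) x 73 (y) x 236 mm (z, up from underside to top), 0.35 kg. Origin: centre of underside. Starts tilted 30 deg towards its own +y, on the lower +y edge, its narrow +y face (49 wide) resting on the small tin's rim; the upper half of that face overhangs freely. Stable upright up to 17 deg of tilt: pushed back past that, it drops onto its base and rocks 2 to 3 s.
- carton_heel (a point): Middle of the lower +y edge of the narrow packet (36 mm along +y from its origin): the edge it stands on and pivots about at the start.
- big_tin: Large food tin with a red and white label, upright cylinder 102 mm across, 118 mm high, 0.95 kg, loose; holds the cereal box up at the start. Origin: centre of its underside.
- small_tin: Smaller food tin with a green and white label, upright cylinder 75 mm across, 110 mm high, 0.48 kg, loose; holds the narrow packet up at the start. Origin: centre of its underside.
- mug: White mug with dark dots, 82 x 114 x 91 mm, a bystander at the back right. Origin: centre of its underside.
- lemon: Yellow lemon, 71 x 53 x 51 mm, a bystander at the front left. Origin: centre of its underside.
- onion: Brown onion, 78 mm across, 85 mm high, a bystander at the back right. Origin: centre of its underside.
- scissors: Scissors with orange handles lying flat, 87 x 199 x 9 mm, a bystander on the left. Origin: centre of its underside.
Not all that is in view belongs to the job. Leave any pink look-alike of the big_tin alone.

How it is judged:
By the outcome, as a careful person would: the job done as asked, in the order asked, and still so for the second after the job is handed in, with the robot touching nothing.
It also fails if it takes over 58 s, if anything falls off the work surface, if the arm or the gripper's body presses on something with over 40 N, if the wrist force passes 120 N, or if a joint passes its speed limit or range.

### The arm

A 6-joint arm with a two-finger parallel gripper is mounted at the origin on a cart in front of the work surface, level with it; the furniture and walls round the work are solid. World frame = base frame: x ahead of the robot, y to its left, z up, the work surface at z = 0. Lengths are in m, angles in rad, forces in N, time in s.
With the tool pointing down it reaches from about 0.3 to 0.875 m from the base axis. Payload 6.4 kg.
Tool frame: the origin (TCP) lies at the very end of the fingers, on their centre line; the grasp point (between the pads) lies 19 mm behind it; x points along the fingers, y is the direction in which the jaws open and shut, and the axes are right-handed (so a half turn about x gives the same grasp; the last joint's range is limited). The gripper opens to 85 mm and grips with 20 to 120 N. Pads are 22 mm wide; open, the fingers measure 114 mm over their backs; the gripper's body (76 mm by 85 mm) begins 54 mm behind the grasp point. The pads swing forward as they close: fully open they stand 13 mm farther back than shut.
Start: joints at [1.046, 0.181, 1.607, -0, 1.354, -0.206], TCP at [0.18, 0.546, 0.231] pointing down, gripper open.
Joint ranges: [-2.99, 2.99], [-0.89, 2.07], [0.3, 2.58], [-1.14, 4.28], [0, 2.63], [-3.12, 3.12]. Speed limits (rad/s): [2.57, 2.57, 3.01, 3.14, 3.14, 3.14].

### API

Orientations are given as a unit quaternion [w, x, y, z].
In Python, from bench import status, optics, hand_in gives the robot as it stands. The module is installed in compiled form; this text tells all that it offers.
- The arm moves only by the shell command python3 -m jog 'ROWS'. ROWS is JSON, one flat list of numbers, 5 for each row, row after row: the shift along the tool's x, y, z in mm, then the turn about the tool's x in degrees, then the opening in per cent of the stroke, from 0 (shut) to 100 (fully open). In form: [tx, ty, tz, yaw, gripper, tx, ty, tz, yaw, gripper, ...]. A call has exactly 5 rows; each row is the pose to reach, as a shift and turn from the pose commanded when the call began, along the tool's axes at that moment; what a row does not reach only later rows make up. A row lasts 1/10 s, in which the tool goes at most 50 mm and 8.59 degrees, less where a joint would pass 70% of its speed; a pose out of reach is approached as far as the arm can. A call with a gripper value outside its range is refused whole. The fingers move at their own pace and stop on an object; the grip force is fixed at half the most. Time passes only in rows, so rows that repeat a pose let the fingers close, or fill a call up. It gives the time, the measured TCP pose, the force and the opening at its end, in the units of the state.
- status.get_obs(): the state, without advancing time (a new reading comes with each control period).
- optics.camera(name): name is "scene" or "top"; returns the picture (480x640x3 uint8, red, green, blue); there is no depth.
- optics.get_calibration(name): a dict with "vertical_fov" (degrees; the focal length in pixels is half the picture's height over the tangent of half this angle, whatever the lens; pixels are square), "cx", "cy" (the principal point, pixels), "extrinsics" (4x4, takes a point from camera to world coordinates). Camera axes: x right, y up, looking along -z (the intrinsics and any distortion apply to the point x, -y, -z); pixel columns grow to the right and rows downward; lengths in m; the calibration is good to about 2 mm. A picture is of the moment at which its call begins. get_calibration takes no time and is no camera call.
- hand_in(): hands the job in, once; it reports no verdict.
The state is a dict: "time_s": time; "q": joint angles; "dq": joint speeds; "joint_efforts": joint torques, N m; "eef_pos": TCP position; "eef_rot": TCP orientation; "wrist_force": force on the tool from outside, world axes, zero at the start; "torque": the same for the moment, N m; "opening": opening from 0.0 (shut) to 1.0 (fully open).
Only numpy, scipy, OpenCV 4.12 (cv2) and the standard library are available. Lean on these libraries where they do the work, as an engineer would, in place of code of your own. Each camera call takes 0.05 s, during which the arm holds its last target. There are 200 camera calls.

## Working session

There is one attempt and no reset: what is moved stays moved. The work goes in short steps, Python scripts to look and compute and a shell command to move; the robot and the scene stay as the last step left them, time stands still between calls to the robot, and variables do not carry over. Pictures are saved under pics/ and viewed, on a budget of 10 in all, crops included, one or two more only if the job needs it, and the job is handed in when it is done.

```bash
mkdir -p pics; python3 - <<'E'
from bench import status, optics
import cv2,json
for n in("scene","top"):
    cv2.imwrite(f"pics/{n}0.png",cv2.cvtColor(optics.camera(n),cv2.COLOR_RGB2BGR))
    print(n,optics.get_calibration(n))
print(status.get_obs())
E
```

```text
scene {'vertical_fov': 46.28708073152501, 'cx': 318.5837480792768, 'cy': 238.44615588504624, 'extrinsics': array([[ 0.48608015,  0.50000201, -0.71674548, -0.4597116 ],
       [-0.87385604,  0.26862303, -0.40523732, -0.53981037],
       [-0.01008514,  0.82331018,  0.5675021 ,  0.84228674],
       [ 0.        ,  0.        ,  0.        ,  1.        ]])}
top {'vertical_fov': 44.422426984969306, 'cx': 324.7983103510245, 'cy': 242.1521418114802, 'extrinsics': array([[-0.17490926,  0.92508464, -0.33708331,  0.00292107],
       [-0.98456313, -0.16207712,  0.06607906,  0.10917599],
       [ 0.00649523,  0.34343764,  0.93915302,  1.52883836],
       [ 0.        ,  0.        ,  0.        ,  1.        ]])}
{'time_s': 0.1, 'q': array([ 1.04570437e+00,  1.81529940e-01,  1.60788785e+00,  4.93748199e-05,
        1.35380321e+00, -2.06276562e-01]), 'dq': array([ 4.58757224e-05, -7.73112997e-04, -2.05980893e-03, -1.01330144e-03,
       -4.40012223e-04,  6.32647159e-04]), 'joint_efforts': array([ 1.22912676e-03, -4.45872009e+01, -3.52241492e+01, -3.18878620e-04,
        4.10228939e-03,  3.91485457e-05]), 'eef_pos': array([0.17993424, 0.54560651, 0.23044845]), 'eef_rot': array([ 0.6979191 ,  0.11171363,  0.69836266, -0.11277672]), 'wrist_force': array([-0.66688221, -0.53513004,  0.29007519]), 'torque': array([-0.01626142, -0.05358952, -0.04623731]), 'opening': 1.0009349887124122}
```

View pics/scene0.png

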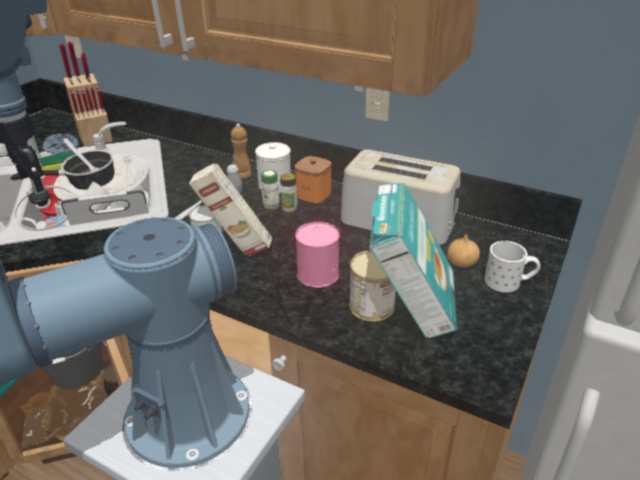

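View pics/top0.png

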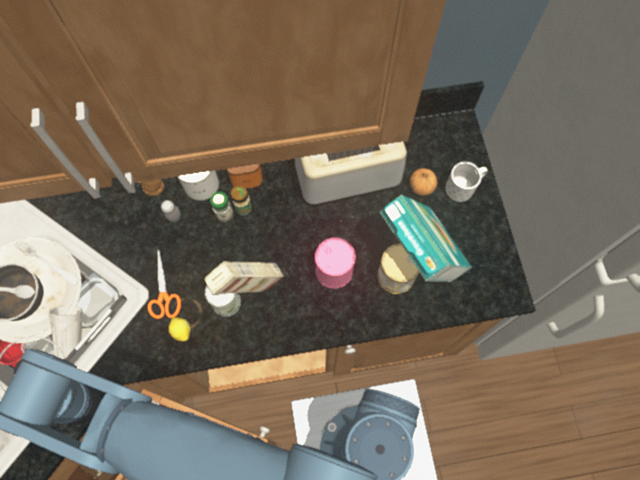

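The scene view shows the cereal leaning on the cream/red-labelled tin at (373,285), with the pink look-alike at (318,255). The packet's small tin is mostly hidden at about (205,213). In the top view the cereal is at (425,240), the big tin at (398,270), the packet at (243,277), and the small tin at (222,300). The big tin is the cream/red one the cereal touches, not the pink one. I'll confirm this in one enlarged composite.

```bash
cat > h.py <<'E'
import numpy as np,cv2
from bench import status,optics
def K(n):
    c=optics.get_calibration(n); f=240/np.tan(np.radians(c["vertical_fov"])/2); return f,c["cx"],c["cy"],np.array(c["extrinsics"])
def ray(n,u,v):
    f,cx,cy,T=K(n); d=T[:3,:3]@np.array([(u-cx)/f,-(v-cy)/f,-1]); return T[:3,3],d/np.linalg.norm(d)
def plane(n,u,v,z=0):
    o,d=ray(n,u,v); return o+d*(z-o[2])/d[2]
def two(a,b):
    o1,d1=ray("scene",*a);o2,d2=ray("top",*b)
    s=np.linalg.lstsq(np.c_[d1,-d2],o2-o1,rcond=None)[0]
    p,q=o1+s[0]*d1,o2+s[1]*d2; return (p+q)/2,np.linalg.norm(p-q)
def proj(n,P):
    f,cx,cy,T=K(n); p=T[:3,:3].T@(np.array(P)-T[:3,3]); return cx-f*p[0]/p[2],cy+f*p[1]/p[2]
def snap(n,name):
    im=cv2.cvtColor(optics.camera(n),cv2.COLOR_RGB2BGR);cv2.imwrite(f"pics/{name}.png",im);return im
def crop(im,u,v,w,h,s): return cv2.resize(im[v:v+h,u:u+w],None,fx=s,fy=s,interpolation=cv2.INTER_CUBIC)
E
python3 - <<'E'
from h import *
s=cv2.imread("pics/scene0.png");t=cv2.imread("pics/top0.png")
A=np.vstack([np.hstack([crop(s,340,175,130,100,3)[:300],crop(t,370,185,130,100,3)]),np.hstack([crop(s,340,245,130,100,3),crop(t,190,245,130,100,3)])])
A=np.hstack([A[:600],]);cv2.imwrite("pics/c1.png",A);print(A.shape)
B=crop(s,170,155,130,110,5);cv2.imwrite("pics/c2.png",B)
E
```

```text
(600, 780, 3)
```

View pics/c1.png

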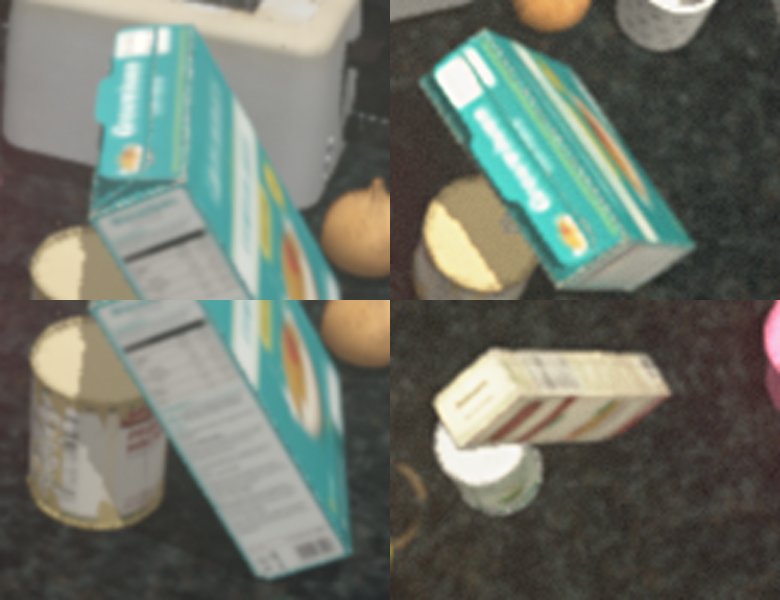

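View pics/c2.png

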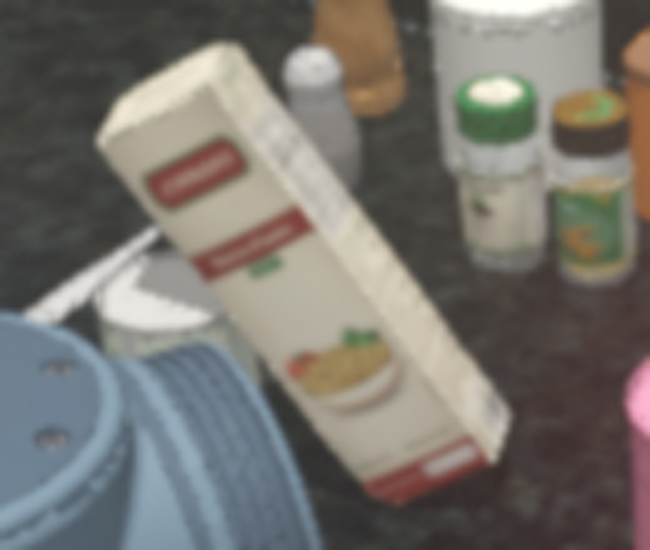

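```bash
python3 - <<'E'
from h import *
np.set_printoptions(precision=4,suppress=True)
P={"c_heel_near":((426,337.3),(450.7,281.7)),"c_low-x_near":((456.7,328.3),(470.7,266.7)),
"c_top-x_near":((400,237.3),(449.3,265.7)),"c_top+x_near":((370.7,247.3),(426.7,281.7)),"c_top-x_far":((403.3,184),(402.7,195)),
"k_heel_near":((249.6,255.6),(268.3,290.7)),"k_low-y_near":((268.4,247.4),(283.3,275.7)),"k_low-y_far":((272,239),(278.3,262.3)),
"k_top-y_near":((212.6,172),(235,280)),"k_top-y_far":((217.6,163.6),(225.7,261.7)),"k_top+y_near":((189.6,182.6),(212.7,294)),"k_top+y_far":((194,174),(205.7,279.3))}
for k,(a,b) in P.items(): p,e=two(a,b); print(k,p,round(e,4))
print("heelc z0",plane("scene",426,337.3),plane("top",450.7,281.7))
print("heelk z0",plane("scene",249.6,255.6),plane("scene",244,253),plane("top",268.3,290.7))
# tins, rim left edges/ bottoms
print("bigtin rim left",plane("scene",340+30/3,245+355/3-100,.118), "bottom front",plane("scene",340+95/3,245+527/3-100))
print("smalltin top pts",plane("top",190+45/3,245+150/3,.11),plane("top",190+150/3,245+150/3,.11),plane("top",190+90/3,245+215/3,0))
E
```

```text
c_heel_near [ 0.3807 -0.3148  0.0076] 0.0063
c_low-x_near [ 0.404  -0.369   0.0383] 0.0059
c_top-x_near [ 0.3555 -0.2505  0.255 ] 0.0016
c_top+x_near [ 0.3361 -0.1993  0.2264] 0.0057
c_top-x_far [ 0.544  -0.1824  0.2575] 0.0022
k_heel_near [0.4411 0.1726 0.0092] 0.0071
k_low-y_near [0.4658 0.1281 0.0348] 0.0024
k_low-y_far [0.5024 0.1377 0.0359] 0.0036
k_top-y_near [0.4127 0.2331 0.2427] 0.0082
k_top-y_far [0.4586 0.251  0.2399] 0.0023
k_top+y_near [0.3981 0.2926 0.2074] 0.0052
k_top+y_far [0.4336 0.3056 0.2107] 0.0012
heelc z0 [ 0.3912 -0.3149 -0.    ] [ 0.3806 -0.3142  0.    ]
heelk z0 [0.4543 0.1785 0.    ] [0.4567 0.1976 0.    ] [0.4411 0.1754 0.    ]
bigtin rim left [ 0.405  -0.1272  0.118 ] bottom front [ 0.3831 -0.1935  0.    ]
smalltin top pts [0.4259 0.3271 0.11  ] [0.4108 0.2415 0.11  ] [0.3929 0.3112 0.    ]
```

```bash
cat >> h.py <<'E'
from scipy.spatial.transform import Rotation as Ro
def go(P,jaw_deg=None):
    """needed shift (mm, tool axes) and yaw (deg) to get TCP to P with jaw axis at heading jaw_deg (mod 180)"""
    o=status.get_obs();w,x,y,z=o["eef_rot"];R=Ro.from_quat([x,y,z,w]).as_matrix()
    s=R.T@(np.array(P)-o["eef_pos"])*1000
    h=np.degrees(np.arctan2(R[1,1],R[0,1]))
    a=None if jaw_deg is None else -((jaw_deg-h+90)%180-90) # tool x points down
    print("R",R.round(3).tolist(),"shift",s.round(1),"jaw heading",round(h,1),"yaw",a,"t",o["time_s"])
E
python3 - <<'E'
from h import *
go([.407,.335,.178],21)
E
```

```text
R [[-0.001, 0.313, 0.95], [-0.001, 0.95, -0.313], [-1.0, -0.002, -0.0]] shift [  52.5 -128.7  281.7] jaw heading 71.7 yaw 50.73262959585303 t 0.1
```

```bash
python3 -m jog '[0,-20,44,8,30, 0,-40,88,16,30, 0,-60,132,24,30, 0,-80,176,32,30, 0,-100,220,40,30]'; python3 - <<'E'
from h import *
go([.407,.335,.178],21)
E
```

```text
time_s: 0.6
eef_pos: [0.3586, 0.3806, 0.231]
eef_rot: [0.617, 0.346, 0.617, -0.346]
wrist_force: [1.4, 1.6, 0.1]
opening: 0.302
R [[-0.0, 0.853, 0.521], [-0.0, 0.521, -0.853], [-1.0, -0.0, -0.0]] shift [53.  17.6 64.1] jaw heading 31.4 yaw 10.424561698919376 t 0.6
```

```bash
python3 -m jog '[0,12,40,5,30, 10,18,64,10,30, 30,18,64,10,30, 53,18,64,10,30, 53,18,64,10,30]'; python3 - <<'E'
from h import *
go([.427,.295,.178],21)
a=snap("scene","s1");b=snap("top","t1")
cv2.imwrite("pics/c3.png",np.hstack([crop(a,160,130,130,130,3),crop(b,180,230,130,130,3)]))
E
```

```text
time_s: 1.1
eef_pos: [0.4046, 0.3356, 0.1747]
eef_rot: [0.584, 0.395, 0.586, -0.399]
wrist_force: [-1.5, -0.8, -0.3]
opening: 0.302
R [[-0.006, 0.929, 0.369], [-0.003, 0.369, -0.929], [-1.0, -0.007, 0.001]] shift [-3.3  5.8 46. ] jaw heading 21.7 yaw 0.6834351291281564 t 1.1
```

View pics/c3.png

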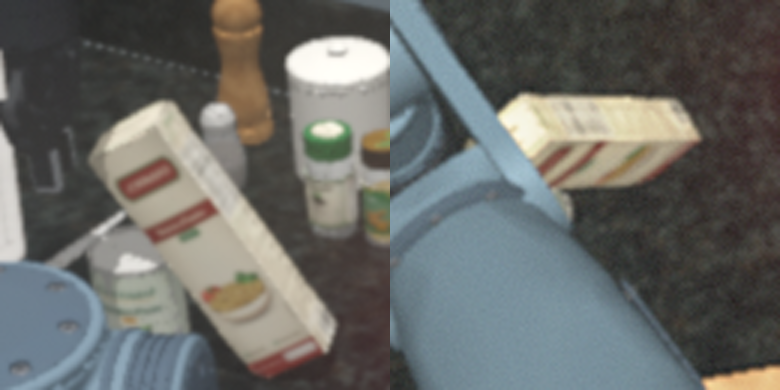

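The packet is still leaning at rest, and the fingers are beside its top +y edge (scene crop ~(60,170)). I'll push slowly along tool z.

```bash
python3 -m jog '[0,5,15,0,30, 0,5,25,0,30, 0,5,32,0,30, 0,5,39,0,30, 0,5,46,0,30]'; python3 -m jog '[0,0,7,0,30, 0,0,14,0,30, 0,0,20,0,30, 0,0,25,0,30, 0,0,25,0,30]'; python3 - <<'E'
from h import *
go([.427,.295,.178],21)
a=snap("scene","s2");b=snap("top","t2")
cv2.imwrite("pics/c4.png",np.hstack([crop(a,160,130,130,130,3),crop(b,180,230,130,130,3)]))
E
```

```text
time_s: 1.7
eef_pos: [0.4288, 0.2957, 0.1786]
eef_rot: [0.585, 0.397, 0.585, -0.397]
wrist_force: [-0.8, 0.6, 0.8]
opening: 0.301
time_s: 2.2
eef_pos: [0.4409, 0.2753, 0.1841]
eef_rot: [0.587, 0.4, 0.584, -0.393]
wrist_force: [-6.8, 8.5, 27.5]
opening: 0.299
R [[0.008, 0.929, 0.37], [0.006, 0.37, -0.929], [-1.0, 0.01, -0.002]] shift [  6.1  -5.7 -23.4] jaw heading 21.7 yaw 0.7234291420418941 t 2.2
```

View pics/c4.png

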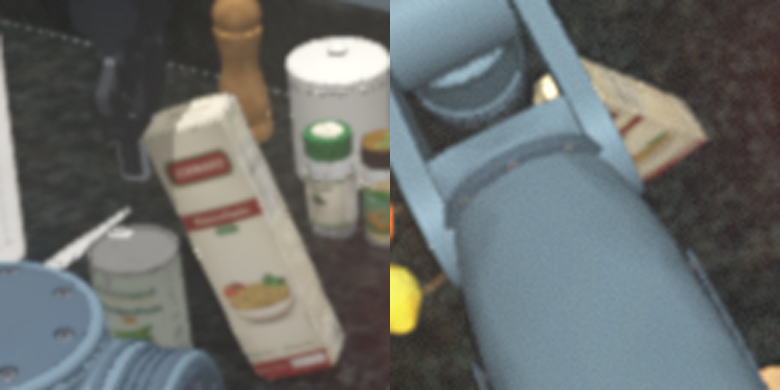

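The packet is now tilted about 18°, but the tool feels 27 N upward, so its edge has caught high on the fingers. I'll ease the tool up.

```bash
python3 -m jog '[-5,0,-2,0,30, -10,0,-3,0,30, -15,0,-4,0,30, -20,0,-4,0,30, -20,0,-4,0,30]'; python3 - <<'E'
from h import *
go([.427,.295,.178],21)
a=snap("scene","s3")
cv2.imwrite("pics/c5.png",crop(a,150,120,140,140,4))
E
```

```text
time_s: 2.8
eef_pos: [0.4365, 0.2768, 0.1988]
eef_rot: [0.585, 0.397, 0.585, -0.397]
wrist_force: [0.1, -0.2, 0.0]
opening: 0.299
R [[0.001, 0.929, 0.37], [0.0, 0.37, -0.929], [-1.0, 0.001, 0.0]] shift [ 20.8  -2.1 -20.5] jaw heading 21.7 yaw 0.7308248143209823 t 2.8
```

View pics/c5.png

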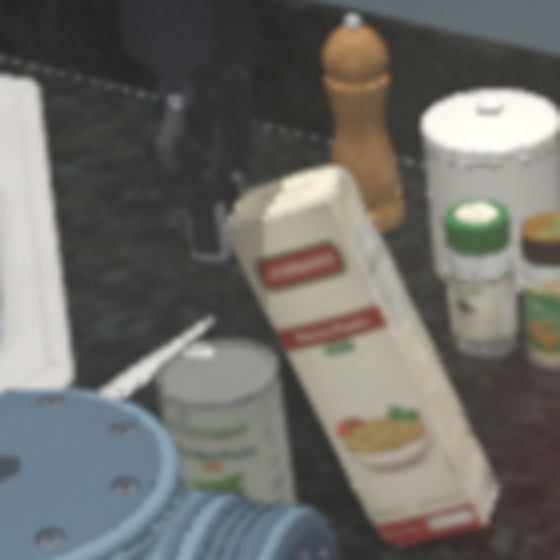

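Tool force is back to zero and the packet rests lightly at about 21°. I'll continue pushing at this higher contact.

```bash
python3 -m jog '[-2,0,4,0,30, -3,0,8,0,30, -4,0,12,0,30, -4,0,16,0,30, -4,0,16,0,30]'; python3 - <<'E'
from h import *
a=snap("scene","s4");print(status.get_obs()["wrist_force"])
a0=cv2.imread("pics/s3.png");cv2.imwrite("pics/c6.png",crop(a,150,120,140,140,3))
E
```

```text
time_s: 3.35
eef_pos: [0.4424, 0.2613, 0.2022]
eef_rot: [0.585, 0.397, 0.585, -0.397]
wrist_force: [-1.1, -0.5, -0.4]
opening: 0.302
[ 0.05582456 -0.35892462  0.26238733]
```

```bash
cat >> h.py <<'E'
def redc(im):
    h=cv2.cvtColor(im,cv2.COLOR_BGR2HSV);m=(((h[...,0]<8)|(h[...,0]>170))&(h[...,1]>110)&(h[...,2]>70)).astype(np.uint8)
    m[:, :170]=0;m[:,300:]=0;m[:140]=0;m[275:]=0
    n,l,s,c=cv2.connectedComponentsWithStats(m)
    return [(s[i,4],c[i].round(1).tolist()) for i in range(1,n) if s[i,4]>15]
E
python3 -m jog '[0,0,4,0,30, 0,0,8,0,30, 0,0,12,0,30, 0,0,12,0,30, 0,0,12,0,30]'; python3 - <<'E'
from h import *
snap("scene","s5")
for i in (0,1,2,3,4,5): print(redc(cv2.imread(f"pics/{'scene0' if i==0 else 's'+str(i)}.png")))
E
```

```text
time_s: 3.9
eef_pos: [0.4466, 0.2506, 0.2023]
eef_rot: [0.585, 0.397, 0.585, -0.397]
wrist_force: [-1.0, -0.5, 0.5]
opening: 0.303
[(np.int32(31), [206.7, 187.8]), (np.int32(22), [210.6, 191.1]), (np.int32(56), [253.2, 250.9])]
[(np.int32(57), [208.3, 189.2]), (np.int32(18), [227.4, 199.3]), (np.int32(60), [253.2, 251.0])]
[(np.int32(32), [225.1, 183.4]), (np.int32(28), [227.4, 187.8]), (np.int32(61), [254.7, 252.7])]
[(np.int32(60), [224.2, 186.4]), (np.int32(62), [254.5, 252.6])]
[(np.int32(56), [241.0, 186.1]), (np.int32(56), [253.7, 254.1])]
[(np.int32(49), [243.4, 186.5]), (np.int32(16), [259.1, 202.4]), (np.int32(64), [255.2, 254.3])]
```

```bash
python3 -m jog '[0,0,0,0,30, 0,0,-10,0,30, 0,0,-20,0,30, 0,0,-30,0,30, -30,0,-40,0,30]'; python3 - <<'E'
from h import *
P=plane("scene",254,254,.008);print(P,proj("scene",P+[0,0,.185]))
a=snap("scene","s6");b=snap("top","t6");print(redc(a))
cv2.imwrite("pics/c6.png",np.hstack([crop(a,160,130,130,150,3),crop(b,180,220,130,150,3)]))
E
```

```text
time_s: 4.45
eef_pos: [0.4286, 0.288, 0.2285]
eef_rot: [0.584, 0.394, 0.587, -0.399]
wrist_force: [-0.2, -0.0, -0.4]
opening: 0.306
[0.4564764  0.16583944 0.008     ] (np.float64(248.02936066796508), np.float64(190.01649893210487))
[(np.int32(66), [247.7, 187.0]), (np.int32(20), [261.2, 203.0]), (np.int32(59), [255.6, 255.2])]
```

View pics/c6.png

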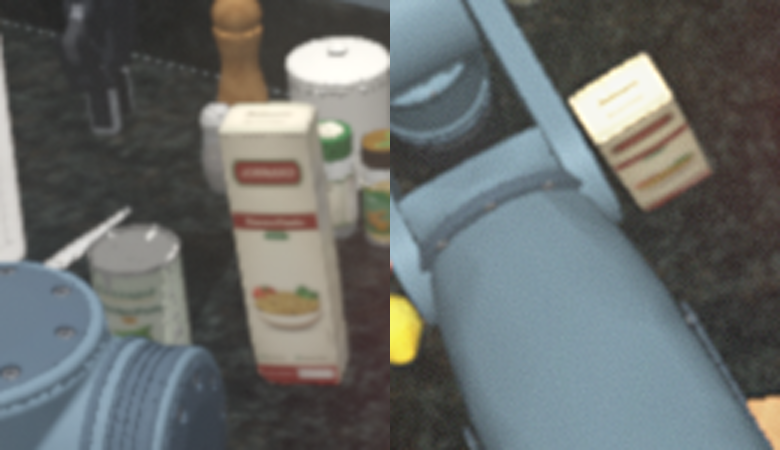

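The packet is standing upright (scene label above base, matching the projected vertical), and the small tin is unmoved. Next is the cereal box, starting with a high transit.

```bash
python3 -m jog '[-40,0,0,0,50, -60,0,0,0,50, -60,0,0,0,50, -60,0,0,0,50, -60,0,0,0,50]'; python3 - <<'E'
from h import *
a=cv2.imread("pics/s6.png")
go([.428,-.130,.29],20); go([.428,-.130,.203],20)
E
```

```text
time_s: 5.05
eef_pos: [0.4309, 0.2878, 0.2906]
eef_rot: [0.585, 0.396, 0.586, -0.397]
wrist_force: [-0.3, 1.0, -1.1]
opening: 0.497
R [[-0.002, 0.929, 0.37], [-0.001, 0.37, -0.929], [-1.0, -0.003, -0.0]] shift [   1.  -157.5  387. ] jaw heading 21.7 yaw 1.7456627643647948 t 5.05
R [[-0.002, 0.929, 0.37], [-0.001, 0.37, -0.929], [-1.0, -0.003, -0.0]] shift [  88.  -157.3  387. ] jaw heading 21.7 yaw 1.7456627643647948 t 5.05
```

```bash
python3 -m jog '[0,-17,43,0,50, 0,-34,84,0,50, 0,-51,126,1,50, 0,-68,168,2,50, 0,-85,209,2,50]'; python3 -m jog '[0,-17,43,0,50, 0,-34,84,0,50, 0,-51,126,0,50, 0,-68,168,0,50, 0,-73,178,0,50]';python3 - <<'E'
from h import *
a=snap("scene","s7");b=snap("top","t7");print(redc(a))
go([.428,-.130,.203],20)
E
```

```text
time_s: 5.55
eef_pos: [0.4292, 0.0608, 0.2908]
eef_rot: [0.578, 0.407, 0.579, -0.407]
wrist_force: [0.2, 0.2, 0.6]
opening: 0.493
time_s: 6.05
eef_pos: [0.4206, -0.1333, 0.2908]
eef_rot: [0.577, 0.408, 0.578, -0.409]
wrist_force: [0.2, 1.5, 0.4]
opening: 0.501
[(np.int32(57), [253.5, 187.8]), (np.int32(21), [265.0, 204.1]), (np.int32(51), [253.9, 254.8])]
R [[-0.002, 0.942, 0.334], [0.001, 0.334, -0.942], [-1.0, -0.002, -0.002]] shift [87.9  7.2  1.7] jaw heading 19.5 yaw -0.4711155581421025 t 6.15
```

```bash
python3 -m jog '[25,3,-5,0,50, 50,7,-5,0,50, 75,7,-5,0,50, 88,7,-2,0,50, 88,7,2,0,50]';python3 -m jog '[0,0,6,0,50, 0,0,12,0,50, -1,0,18,0,50, -2,0,24,0,50, -3,0,30,0,50]'; python3 - <<'E'
from h import *
a=snap("scene","s8");b=snap("top","t8");print(redc(a))
cv2.imwrite("pics/c7.png",np.hstack([crop(a,340,160,130,180,3),crop(b,370,160,130,180,3)]))
E
```

```text
time_s: 6.65
eef_pos: [0.4277, -0.1275, 0.2022]
eef_rot: [0.577, 0.406, 0.58, -0.406]
wrist_force: [-0.2, -0.1, -0.4]
opening: 0.5
time_s: 7.15
eef_pos: [0.4394, -0.1584, 0.2079]
eef_rot: [0.578, 0.407, 0.578, -0.407]
wrist_force: [0.6, 0.7, 0.4]
opening: 0.501
[(np.int32(44), [250.5, 187.1]), (np.int32(20), [264.6, 204.0]), (np.int32(49), [253.9, 254.9])]
```

View pics/c7.png

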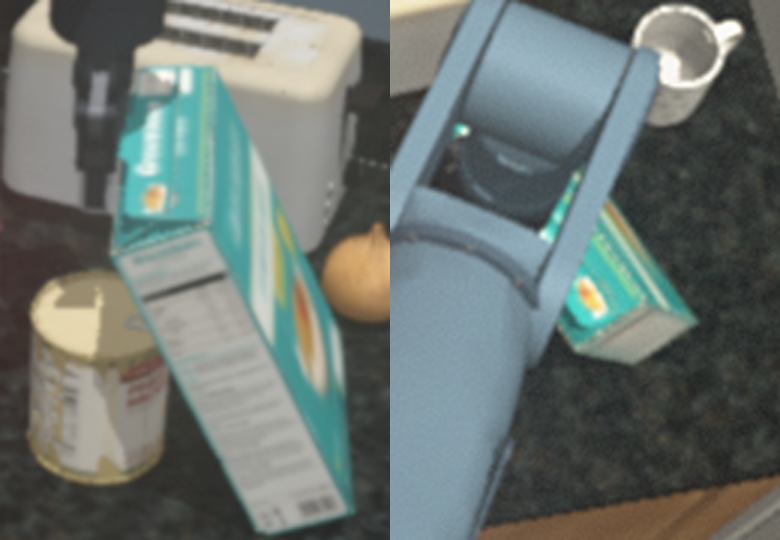

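The fingers are touching near the top edge, the box has lifted to about 27° and is off the tin, and the tin is unmoved. I'll keep pushing and rise with the edge.

```bash
python3 -m jog '[-2,0,6,0,50, -4,0,12,0,50, -6,0,18,0,50, -8,0,24,0,50, -10,0,30,0,50]';python3 -m jog '[-2,0,5,0,50, -3,0,9,0,50, -4,0,12,0,50, -5,0,15,0,50, -5,0,15,0,50]'; cat >> h.py <<'E'
def teal(im):
    h=cv2.cvtColor(im,cv2.COLOR_BGR2HSV);m=((h[...,0]>80)&(h[...,0]<98)&(h[...,1]>120)).astype(np.uint8)
    m[:, :340]=0;m[:140]=0
    ys,xs=np.nonzero(m);return len(xs),xs.mean().round(1),ys.mean().round(1),xs.min(),xs.max(),ys.min(),ys.max()
E
python3 - <<'E'
from h import *
snap("scene","s9")
for n in("scene0","s8","s9"): print(teal(cv2.imread(f"pics/{n}.png")))
E
```

```text
time_s: 7.75
eef_pos: [0.4493, -0.1865, 0.2175]
eef_rot: [0.578, 0.407, 0.578, -0.407]
wrist_force: [-0.1, 0.5, -0.1]
opening: 0.499
time_s: 8.25
eef_pos: [0.4543, -0.2003, 0.2224]
eef_rot: [0.578, 0.407, 0.578, -0.407]
wrist_force: [0.3, 0.2, -0.1]
opening: 0.498
(1057, np.float64(415.5), np.float64(246.7), np.int64(373), np.int64(452), np.int64(189), np.int64(320))
(917, np.float64(416.5), np.float64(241.9), np.int64(380), np.int64(453), np.int64(189), np.int64(320))
(549, np.float64(419.5), np.float64(212.2), np.int64(406), np.int64(441), np.int64(189), np.int64(241))
```

```bash
python3 -m jog '[0,0,3,0,50, 0,0,6,0,50, 0,0,6,0,50, 0,0,6,0,50, 0,0,6,0,50]'
python3 - <<'E'
from h import *
a=snap("scene","s10");b=snap("top","t10");print(teal(a))
cv2.imwrite("pics/c8.png",np.hstack([crop(a,340,160,130,180,3),crop(b,370,160,130,180,3)]))
E
```

```text
time_s: 8.8
eef_pos: [0.4562, -0.2056, 0.2223]
eef_rot: [0.578, 0.407, 0.578, -0.407]
wrist_force: [-0.3, -0.6, 0.6]
opening: 0.503
(797, np.float64(472.0), np.float64(212.1), np.int64(458), np.int64(492), np.int64(183), np.int64(238))
```

View pics/c8.png

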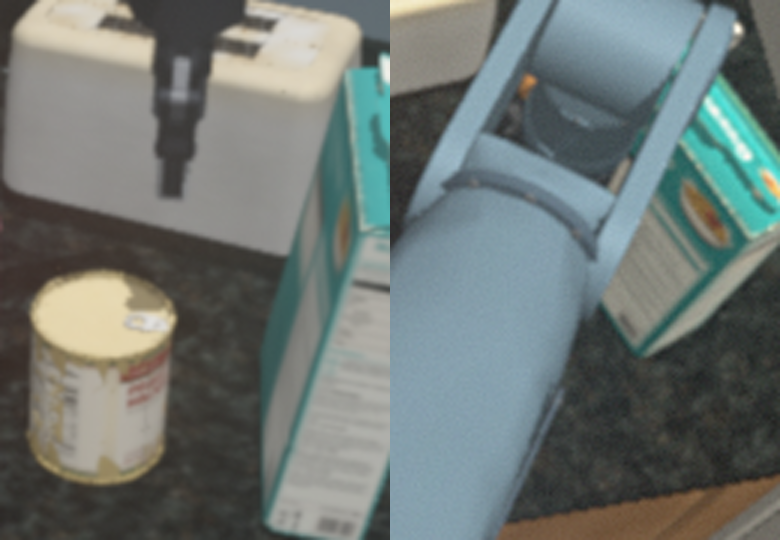

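```bash
python3 - <<'E'
from h import *
P=plane("scene",428,336);Q=plane("scene",428,260)
for z in (0,.257): print(proj("scene",P+[0,0,z]), proj("scene",P+[.192,.069,z]))
E
python3 -m jog '[0,0,0,0,50, 0,0,0,0,50, 0,0,0,0,50, 0,0,0,0,50, 0,0,0,0,50]'
python3 - <<'E'
from h import *
a=snap("scene","s11");print(teal(a),redc(a))
E
```

```text
(np.float64(428.0), np.float64(335.99999999999994)) (np.float64(428.3190401741533), np.float64(276.2967653183101))
(np.float64(441.9949322305359), np.float64(235.08449522960197)) (np.float64(440.42466332491426), np.float64(182.03892622450184))
time_s: 9.4
eef_pos: [0.4562, -0.2056, 0.2223]
eef_rot: [0.578, 0.407, 0.578, -0.407]
wrist_force: [0.1, 0.3, -0.0]
opening: 0.495
(724, np.float64(442.5), np.float64(210.9), np.int64(430), np.int64(460), np.int64(184), np.int64(235)) [(np.int32(43), [250.3, 186.9]), (np.int32(19), [264.5, 204.0]), (np.int32(51), [253.9, 254.9])]
```

The box rocked back without toppling. I'll retreat and let it settle.

```bash
python3 -m jog '[0,0,-40,0,50, -10,0,-60,0,50, -60,0,-60,0,50, -100,0,-60,0,50, -100,0,-60,0,50]'
python3 - <<'E'
from h import *
print(teal(snap("scene","s12")))
E
for i in 1 2 3 4 5 6 7; do python3 -m jog '[0,0,0,0,50, 0,0,0,0,50, 0,0,0,0,50, 0,0,0,0,50, 0,0,0,0,50]' | head -1
python3 -c "
from h import *
a=snap('scene','w$i');print(teal(a),redc(a))"; done
```

```text
time_s: 9.95
eef_pos: [0.4384, -0.1505, 0.3288]
eef_rot: [0.582, 0.407, 0.574, -0.407]
wrist_force: [0.5, -0.6, 0.4]
opening: 0.5
(673, np.float64(447.0), np.float64(211.9), np.int64(434), np.int64(464), np.int64(185), np.int64(236))
time_s: 10.5
(748, np.float64(461.3), np.float64(212.7), np.int64(448), np.int64(480), np.int64(185), np.int64(238)) [(np.int32(56), [252.4, 187.8]), (np.int32(16), [265.3, 204.2]), (np.int32(51), [253.7, 254.8])]
time_s: 11.05
(725, np.float64(454.3), np.float64(212.7), np.int64(441), np.int64(472), np.int64(185), np.int64(237)) [(np.int32(44), [250.5, 186.8]), (np.int32(19), [264.5, 204.0]), (np.int32(51), [253.9, 254.9])]
time_s: 11.6
(717, np.float64(455.2), np.float64(212.8), np.int64(442), np.int64(473), np.int64(185), np.int64(237)) [(np.int32(45), [250.5, 187.0]), (np.int32(19), [264.5, 204.0]), (np.int32(49), [253.9, 254.9])]
time_s: 12.15
(711, np.float64(455.1), np.float64(212.8), np.int64(442), np.int64(473), np.int64(185), np.int64(237)) [(np.int32(42), [250.2, 186.8]), (np.int32(19), [264.5, 204.0]), (np.int32(51), [254.0, 254.9])]
time_s: 12.7
(726, np.float64(454.6), np.float64(213.1), np.int64(442), np.int64(473), np.int64(185), np.int64(237)) [(np.int32(42), [250.2, 186.8]), (np.int32(19), [264.5, 204.0]), (np.int32(50), [253.8, 254.8])]
time_s: 13.25
(726, np.float64(454.4), np.float64(212.8), np.int64(442), np.int64(473), np.int64(185), np.int64(237)) [(np.int32(58), [252.8, 187.7]), (np.int32(20), [264.2, 204.0]), (np.int32(50), [253.8, 254.8])]
time_s: 13.8
(727, np.float64(454.4), np.float64(212.8), np.int64(442), np.int64(473), np.int64(185), np.int64(237)) [(np.int32(56), [252.5, 187.7]), (np.int32(20), [264.2, 204.0]), (np.int32(52), [254.0, 254.9])]
```

Both have settled. One last check for foot positions and bystanders.

```bash
python3 - <<'E'
from h import *
a=cv2.imread("pics/w7.png");cv2.imwrite("pics/c9.png",np.hstack([crop(a,170,140,230,180,2)[:, :400],crop(a,340,160,200,180,2)]))
E
```

```text
(no output)
```

View pics/c9.png

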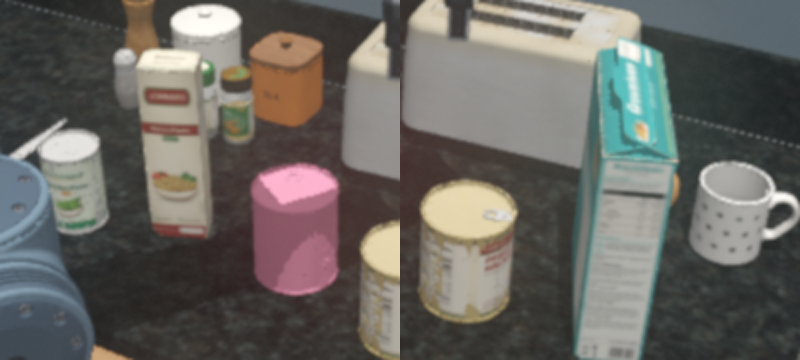

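```bash
python3 -c "
from bench import hand_in;print(hand_in())"
```

```text
the job is handed in; nothing more can be done
None
```

I pushed both boxes upright with the fingers and handed the job in at about 14 s of robot time, with the arm clear of everything.

**How it went:** I pushed the narrow packet first, then the cereal box, each slowly at its overhanging top edge. After passing its balance point the cereal box rocked well past vertical and back, but it did not topple.

**Last checks:**
- **Settled:** the cereal's image position held within 1 px over the last five pictures (about 2 s). The packet's base mark held within 0.3 px. Its upper label reading flickered by about 2.5 px, which I put down to the colour mask.
- **Feet:** the bottom corners are within about 2 px of where they started: cereal (427.5, 335) and packet (248.5, 256).
- **Surroundings:** both tins and the pink look-alike look unmoved, as does the mug. The onion is mostly hidden behind the cereal box, but its visible edge is where it was. I did not re-check the lemon and scissors in the last picture.

**What disagreed:**
- **Force on the packet:** my first push caught its edge high on the fingers and gave about 27 N upward at the wrist, below the 40 N limit. I raised the tool, and the force was near zero from then on.
- **Position error:** the two cameras disagreed by up to about 1 cm on ground points (nearer 2 cm on the packet's unclear foot corner), probably from lens distortion.
- **Packet turn:** the packet may have turned slightly about its vertical axis; I did not measure it.
- **Pictures:** I viewed 11 pictures, one over the budget.

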